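# Snap a glass window home in a display block

## Robot

A 6-joint arm with a two-finger parallel gripper is mounted at the origin on the work surface. World frame = base frame: x ahead of the robot, y to its left, z up, the work surface at z = 0. Lengths are in mm, angles in rad, forces in N, time in s.
With the tool pointing down it reaches from about 275 to 750 mm from the base axis. Payload 10.2 kg.
Tool frame: the origin (TCP) lies at the very end of the fingers, on their centre line; the grasp point (between the pads) lies 19 mm behind it; z points along the fingers, y is the line along which they close (so a half turn about z gives the same grasp; the last joint's range is limited). The gripper opens to 85 mm and grips with 20 to 120 N. Pads are 22 mm wide; open, the fingers measure 114 mm over their backs; the gripper's body (76 mm by 85 mm) begins 54 mm behind the grasp point. The pads swing forward as they close: fully open they stand 13 mm farther back than shut.
Start: joints at [0.952, 0.313, 1.498, -0, 1.331, -0.223], TCP at [202.425, 484.412, 203.194] pointing down, gripper open.
Joint ranges: [-2.94, 2.94], [-0.97, 2.17], [0.19, 2.56], [-1.23, 4.37], [0.02, 3.11], [-2.88, 2.88]. Speed limits (rad/s): [2.39, 2.39, 3.01, 3.14, 3.14, 3.14].

## Interface

Orientations are given as a unit quaternion [w, x, y, z].
In Python, from rig import monitor, eyes, job gives the robot as it stands. The module is installed in compiled form; this text tells all that it offers.
- The arm moves only by the tool send_rows, never from a script. Its argument "targets" is one flat list of numbers, 7 for each row, row after row: the turn, a rotation vector about the tool's x, y, z in degrees, then the shift along the tool's x, y, z in units of 60 mm (1.0 is 60 mm), then the opening, from -1 (shut) to 1 (fully open), so that 0 is half open. A call has 1 to 5 rows; each row shifts and turns the commanded pose from where the row before left it, along the tool's axes as they then stand; what a row does not reach is not made up. A row lasts 1/8 s, in which the tool goes at most 62.5 mm and 10.7 degrees, less where a joint would pass 70% of its speed; a pose out of reach is approached as far as the arm can. A call is refused whole if a number of a shift passes 1 or a number of a turn 10.7, either way. A call with a gripper value outside its range is refused whole. The fingers move at their own pace and stop on an object; "newtons" is the grip in N (left out, the last holds). Time passes only in rows, so rows that do not move let the fingers close. It gives the time, the measured TCP pose, the force, the opening and the grip force at its end, in the units of the state.
- monitor.sense(): the state, without advancing time (a new reading comes with each control period).
- eyes.capture(name): name is "scene" or "top"; returns a dict with "img" (420x560x3 uint8, red, green, blue), "K" (3x3 intrinsics, pixels), "distortion" ([k1, k2, p1, p2, k3] as OpenCV has them; the pictures are not rectified), "R" (3x3) and "t" (3): a world point X has camera coordinates R X + t. Camera axes: x right, y down, z forward; pixel columns grow to the right and rows downward; lengths in mm; the calibration is good to about 2 mm. A picture is of the moment at which its call begins. There is no depth.
- job.finish_job(): hands the job in; it is judged then, once.
The state is a dict: "time_s": time; "joints": joint angles; "dq": joint speeds; "tau": joint torques, N m; "eef_pos": TCP position; "ee_rot": TCP orientation; "force": force on the tool from outside, world axes, zero at the start; "wrist_torque": the same for the moment, N m; "grip_width": opening from 0.0 (shut) to 1.0 (fully open); "grip_force": force on a finger pad.
Only numpy, scipy, OpenCV 4.12 (cv2) and the standard library are available. Lean on these libraries where they do the work, as an engineer would, in place of code of your own. Each camera call takes 0.05 s, during which the arm holds its last target. There are 200 camera calls.

## Task

In the craft shop, a brass-rimmed glass window sits loosely, standing proud, in the round recess of one wooden display block (the other block's window is already in). Take the wooden pusher from its cork coaster and with it, not with the gripper, press the window straight down past its click until it stops on the bed below, and seat it there with a push of about 20 N; much more, or a jolt, cracks the glass. Then stand the pusher back upright on its coaster and leave everything else where it is.

Things in the scene. Friction and masses are not known exactly. Their poses are not given: they have to be found in the camera images.
- block: Display block to work on: fixed pale wooden block 110 x 110 mm, 63 mm high, a round vertical recess of 54 mm diameter in the middle of its top, six sprung steel ball catches in the recess wall 8.5 mm below the top. Origin: centre of its underside; z up, x and y along its sides. Told from done_block by its window standing proud.
- window: Glass window in a deep brass rim, loose, 90 g, 33 mm high, flat top 50 mm across. Origin: centre of its underside, z up. Starts upright on the catches, top 85 mm above the table (22 mm proud). Pressed some 8 mm it resists up to 5 to 12 N, clicks, slides on with 1 to 5 N, then stops hard on the bed, its top 56 to 69.5 mm above the table, unlike each time. Over 30 N cracks it.
- bed: The grey bed at the bottom of the recess, hidden under the window; it carries a firm layer of backing of unknown thickness on which the window must come to rest. Origin: centre of the recess bottom, 17 mm above the table; the layer's upper face lies 23 to 36.5 mm above the table (not measured, unseen). Meet it slowly, 10 mm/s or less: faster jolts the glass.
- pusher: Dark wooden pusher of about 0.13 kg, 108 mm high, standing upright on the coaster: round flat foot 36 mm across and 14 mm high, above it a plain square handle 24 x 24 mm up to the top. Origin: centre of the foot's underside; z up along the handle, x and y square to the handle's faces. Grip the handle about 70 mm above the foot; the flat foot is what presses.
- coaster: Round cork coaster, fixed on the table, 90 mm across, 10 mm thick. Origin: centre of its underside.
- done_block: Another fixed display block of the same 110 x 110 x 63 mm size, whose window is already home, flush with its top. Nothing to do here.
- carton: Upright soap carton 36 x 58 x 88 mm, bystander. Origin: centre of its underside.
- cube: Dark wooden cube of 40 mm, bystander. Origin: centre of its underside.
- tray: Small open wooden tray 140 x 110 x 35 mm with cards, bystander. Origin: centre of its underside.
Things that resemble listed ones, but are neither listed nor needed, are in the scene too. There is more than one size of the pusher; the job needs the larger. There is more than one size of the window; the job needs the larger.

How it is judged (in metres and radians):
On the way, in this order (a step that is already met when the one before it is completed fails the run):
1. the pusher's foot presses on the window while it still stands proud (contact force between pusher and window above 1 N and z of window in the frame of block above 0.044 m), for 0.05 s.
2. the pusher presses the window firmly (over 10 N) onto the bed, past the click (horizontal distance between window and block below 0.003 m and z of window in the frame of block below 0.0425 m and angle between window's own z axis and vertical below 0.06 rad and contact force between pusher and window above 2 N and contact force between window and bed above 10 N), for 0.05 s.
At the end, for the whole second after the job is handed in: Window clicked in: centred within 3 mm, level within 0.06 rad, underside below 42.5 mm above the block's foot, after the pusher pressed it onto the bed with over 10 N. Pusher at rest, upright within 0.08 rad, foot on the coaster within 30 mm of its centre (horizontal distance between window and block below 0.003 m and z of window in the frame of block below 0.0425 m and angle between window's own z axis and vertical below 0.06 rad and horizontal distance between pusher and coaster below 0.03 m and height (world z) of pusher between 0.007 and 0.014 m and angle between pusher's own z axis and vertical below 0.08 rad and linear speed of each of pusher, window below 0.03 m/s); the robot touches nothing.
It fails at once if more than 30 N on the window from the pusher: the glass cracks (contact force between pusher and window above 30 N).
It fails at once if the gripper or arm itself presses on the window (contact force between any of the fingers, the arm and window above 1 N).
It fails at once if the pusher is toppled (angle between pusher's own z axis and vertical above 0.6 rad).
It fails at once if the pusher is dropped: it falls free, touching nothing, more than 20 mm above the coaster (height (world z) of pusher above 0.03 m and contact force between pusher and anything else below 0.01 N).
It fails at once if a bystander (carton, cube or tray) is moved more than 15 mm (distance of any of carton, cube, tray from where it was at the start of the episode above 0.015 m).
It also fails if it takes over 48 s, if anything falls off the work surface, if the arm or the gripper's body presses on something with over 40 N, if the wrist force passes 120 N, or if a joint passes its speed limit or range.

## Working session

There is one attempt and no reset: what is moved stays moved. The work goes in short steps, Python scripts to look and compute and a tool call to move; the robot and the scene stay as the last step left them, time stands still between calls to the robot, and variables do not carry over. Pictures are saved under pics/ and viewed, at most 10 in all, crops included, and the job is handed in when it is done.

Besides the shell and the picture viewer there is one more tool, called after "Call:" by a JSON object that holds its "op" and its "data", one argument or row to a line. send_rows: Moves the arm, as the interface text tells. Its arguments: {"type":"object","properties":{"targets":{"type":"array","items":{"type":"number"}},"newtons":{"type":"number"}},"required":["targets"]}

```bash
mkdir -p pics
python3 - <<'E'
from rig import monitor, eyes
import cv2,pickle
s=monitor.sense();print({k:s[k] for k in('time_s','eef_pos','ee_rot','force','grip_width')})
for n in('scene','top'):
    c=eyes.capture(n);pickle.dump(c,open(n+'.pkl','wb'))
    cv2.imwrite(f'pics/{n}0.png',cv2.resize(c['img'][:,:,::-1],(800,600),interpolation=cv2.INTER_CUBIC))
    print(n,c['K'],c['distortion'],c['R'],c['t'])
E
```

```text
{'time_s': 0.0, 'eef_pos': array([202.24846408, 484.16500867, 202.60985945]), 'ee_rot': array([-2.93637859e-04,  1.96620071e-01,  9.80479522e-01, -6.07249347e-04]), 'force': array([ 0.97391873,  0.30942537, -0.15557992]), 'grip_width': 1.0042268080182895}
scene [[480.87779102   0.         279.13090955]
 [  0.         480.87779102 218.39450813]
 [  0.           0.           1.        ]] [-0.12335318  0.          0.          0.          0.        ] [[ 0.59572334  0.80310288 -0.01180998]
 [ 0.56188259 -0.42720846 -0.70836494]
 [-0.57393524  0.41535371 -0.70574757]] [-352.52156096 -225.5048188  1319.88055142]
top [[542.77955608   0.         282.51863267]
 [  0.         542.77955608 206.02460162]
 [  0.           0.           1.        ]] [-0.03683691  0.          0.          0.          0.        ] [[-0.05543652 -0.9984451  -0.00584555]
 [-0.97771898  0.05547106 -0.20245629]
 [ 0.20246575 -0.00550817 -0.97927385]] [  80.79778085  548.53069837 1231.71291065]
```

View pics/scene0.png

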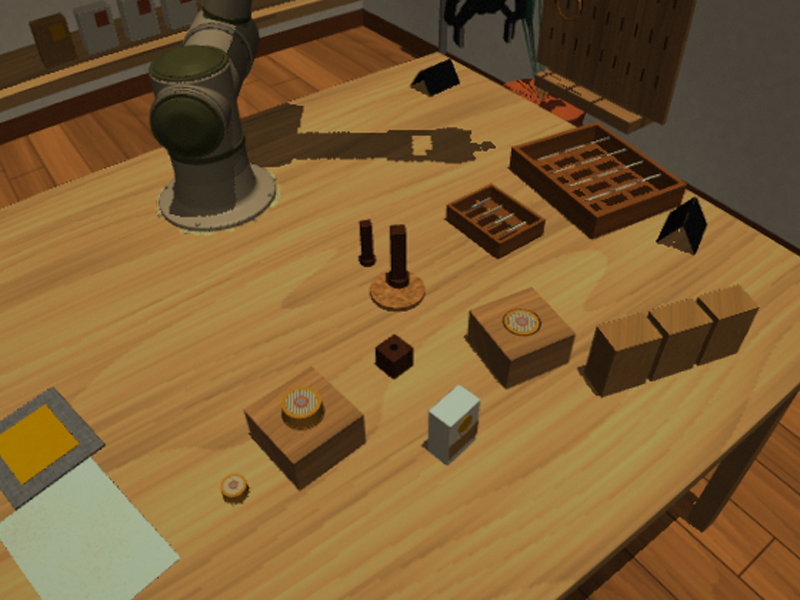

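View pics/top0.png

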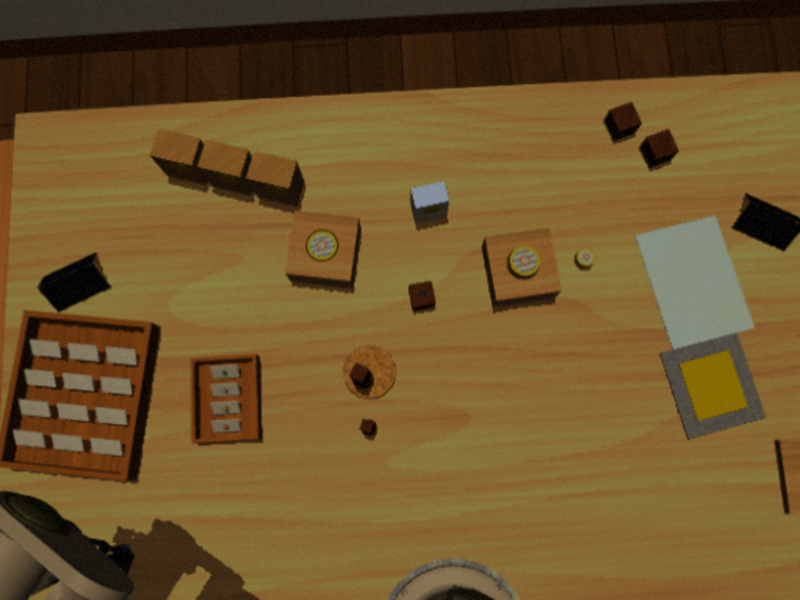

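The scene view shows the proud window at (302,405) on the left/near block and the large pusher on its coaster at (398,265). In the top view, the pusher top is at about (362,374), coaster (370,372), window (524,262). A smaller pusher stands at (368,427). I'll zoom in for exact pixels.

```bash
cat > h.py <<'E'
import numpy as np,cv2,pickle
def ray(c,uv):
    p=cv2.undistortPoints(np.array([[uv]],float),c['K'],np.array(c['distortion']))[0,0]
    R=np.array(c['R']);t=np.array(c['t']);return -R.T@t, R.T@np.array([p[0],p[1],1])
def atz(c,uv,z):
    o,d=ray(c,uv);return o+d*(z-o[2])/d[2]
def proj(c,X):
    return cv2.projectPoints(np.array(X,float).reshape(-1,3),cv2.Rodrigues(np.array(c['R']))[0],np.array(c['t']),c['K'],np.array(c['distortion']))[0][:,0]
def crop(c,x,y,w,h,s):
    return cv2.resize(np.ascontiguousarray(c['img'][y:y+h,x:x+w,::-1]),(w*s,h*s),interpolation=cv2.INTER_CUBIC)
E
python3 - <<'E'
from h import *
S,T=[pickle.load(open(n+'.pkl','rb')) for n in('scene','top')]
a=np.hstack([crop(T,230,235,50,38,8),crop(T,330,155,67,50,6)[:304,:400]])
b=np.hstack([crop(S,254,152,50,37,8),crop(S,165,254,100,74,4)])
b=b[:296]
im=np.vstack([a[:300],b]);im=np.clip(im*1.5,0,255).astype(np.uint8);print(im.shape)
cv2.imwrite('pics/z1.png',im)
E
```

```text
Traceback (most recent call last):
ValueError: all the input array dimensions except for the concatenation axis must match exactly, but along dimension 0, the array at index 0 has size 304 and the array at index 1 has size 300
```

Run:
```python
from h import *
S,T=[pickle.load(open(n+'.pkl','rb')) for n in('scene','top')]
a=np.hstack([crop(T,230,235,50,38,8)[:300],crop(T,330,155,67,50,6)[:300,:400]])
b=np.hstack([crop(S,254,152,50,37,8),crop(S,165,254,100,74,4)])
im=np.vstack([a,b]);im=np.clip(im*1.5,0,255).astype(np.uint8);print(im.shape)
cv2.imwrite('pics/z1.png',im)
```

```text
(596, 800, 3)
```

View pics/z1.png

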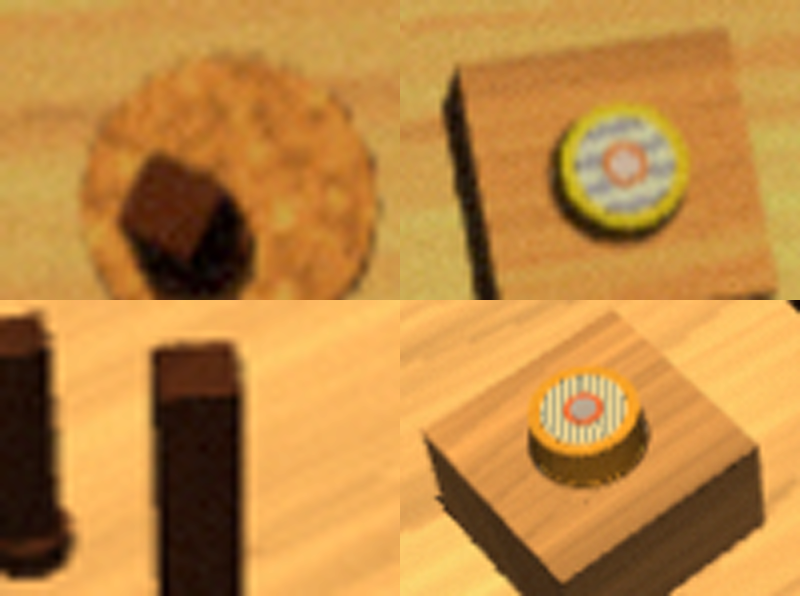

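The pusher's top square is at crop corners (155,152),(228,190),(190,258),(120,220). The window centre is at (624,165) in the top view and (585,410) in the scene view, and the block's corners are visible.

Run:
```python
from h import *
S,T=[pickle.load(open(n+'.pkl','rb')) for n in('scene','top')]
np.set_printoptions(precision=1,suppress=True)
f=lambda x,y,x0,y0,s:(x0+(x+.5)/s-.5,y0+(y+.5)/s-.5)
P=lambda c,l,x0,y0,s,z:[atz(c,f(x,y,x0,y0,s),z) for x,y in l]
pt=P(T,[(155,152),(228,190),(190,258),(120,220)],230,235,8,118)
ps=P(S,[(152,50),(234,45),(240,95),(160,97)],254,152,8,118)
for n,p in(('pt',pt),('ps',ps)):
    p=np.array(p);e=np.roll(p,-1,0)-p
    print(n,p.mean(0),np.linalg.norm(e,axis=1),np.degrees(np.arctan2(e[:,1],e[:,0]))%90)
print('win',P(T,[(224,165)],330,155,6,85),P(S,[(185,110)],165,254,4,85))
b=np.array(P(S,[(25,134),(215,12),(360,148),(163,283)],165,254,4,63));e=np.roll(b,-1,0)-b
print('block',b.mean(0),np.linalg.norm(e,axis=1),np.degrees(np.arctan2(e[:,1],e[:,0]))%90)
print('block T corners',P(T,[(60,68),(328,30),(378,295)],330,155,6,63))
# coaster: segment by hand extents in T at z=10
print('coaster x,y ext',P(T,[(82,190),(378,190),(230,55)],230,235,8,10))
# coaster fit: project circle & compare via saturation mask in T
hsv=cv2.cvtColor(T['img'],cv2.COLOR_RGB2HSV)[235:300,230:290];print(T['img'][250,262],T['img'][238,235],T['img'][262,270])
# other things, coarse: cube, small pusher, carton
for n,uv,z in(('cube',(422,296),40),('smallp',(368,427),80),('carton',(429,192),88)): print(n,atz(T,np.array(uv)*.7,z))
```

```text
pt [421.2 126.2 118. ] [22.9 21.5 22.1 21.1] [59.4 58.  58.5 60.2]
ps [420.9 125.7 118. ] [22.6 22.2 21.7 20.9] [58.2 57.3 54.9 60. ]
win [array([ 592.2, -150.3,   85. ])] [array([ 592.9, -151.7,   85. ])]
block [ 593.4 -151.9   63. ] [109.5 109.4 109.  107.6] [5.4 5.3 4.4 5.6]
block T corners [array([641.1, -92. ,  63. ]), array([ 650.8, -200.5,   63. ]), array([ 541.6, -210. ,   63. ])]
coaster x,y ext [array([438.9, 159.8,  10. ]), array([433.9,  70.6,  10. ]), array([477.4, 113.2,  10. ])]
[124  74  28] [138  98  44] [121  71  23]
cube [550.9  19.1  40. ]
smallp [337.2 117.9  80. ]
carton [717.   -1.8  88. ]
```

The window is at (592.5,-151) and the block centre agrees. The pusher is at (421,126), handle faces at 58.5°, and the coaster is at about (433,115). Both views agree, so I'll go above the pusher: turn the tool by 8.8°, then cross over at the present height.

Call:
{"op": "send_rows", "data": {
  "targets": [0,0,8.8,0,0,0,1,0,0,0,-0.78,-0.4,0,1,0,0,0,-0.78,-0.4,0,1,0,0,0,-0.78,-0.4,0,1,0,0,0,-0.78,-0.4,0,1],
  "newtons": 100
}}

```text
time_s: 0.72
eef_pos: [312.4, 303.3, 203.1]
ee_rot: [-0.0, 0.271, 0.963, -0.0]
force: [1.4, -0.2, 0.4]
grip_width: 1.003
grip_force: 0.0
```

Call:
{"op": "send_rows", "data": {
  "targets": [0,0,0,-0.78,-0.4,0,1,0,0,0,-0.78,-0.4,0,1,0,0,0,-0.78,-0.4,0,1,0,0,0,-0.77,-0.39,0,1,0,0,0,0,0,0,1]
}}

```text
time_s: 1.35
eef_pos: [422.3, 123.7, 202.8]
ee_rot: [-0.0, 0.273, 0.962, -0.0]
force: [-0.5, 1.2, -0.6]
grip_width: 0.996
grip_force: 0.0
```

```bash
cat > st.py <<'E'
from rig import monitor
from h import *
from scipy.spatial.transform import Rotation as Ro
import sys
s=monitor.sense();q=s['ee_rot'];M=Ro.from_quat([q[1],q[2],q[3],q[0]]).as_matrix()
np.set_printoptions(precision=3,suppress=True)
print(s['time_s'],s['eef_pos'],'yaw y',np.degrees(np.arctan2(M[1,1],M[0,1])),'tilt',M[:2,2],'F',s['force'],'w',s['grip_width'],s['grip_force'],s['joints'])
if len(sys.argv)>3: print('shift units',M.T@(np.array(sys.argv[1:4],float)-s['eef_pos'])/60)
E
python3 st.py 421 126 61
```

```text
1.35 [422.301 123.7   202.789] yaw y 58.26830003501938 tilt [-0.001 -0.   ] F [-0.509  1.184 -0.649] w 0.9958586258294152 0.0 [ 0.018  0.125  1.735 -0.     1.283 -0.999]
shift units [0.038 0.023 2.363]
```

Call:
{"op": "send_rows", "data": {
  "targets": [0,0,0,0.04,0.02,0,1,0,0,0,0,0,0.6,1,0,0,0,0,0,0.6,1,0,0,0,0,0,0.6,1,0,0,0,0,0,0.56,1]
}}

```text
time_s: 1.98
eef_pos: [418.9, 129.7, 60.6]
ee_rot: [-0.0, 0.27, 0.963, 0.0]
force: [0.2, 0.3, -0.3]
grip_width: 0.999
grip_force: 0.0
```

```bash
python3 st.py 421 126 61
python3 - <<'E'
from rig import eyes
from h import *
S,T=eyes.capture('scene'),eyes.capture('top')
im=np.hstack([crop(T,220,225,66,80,6),crop(S,240,130,66,80,6)])
cv2.imwrite('pics/z2.png',np.clip(im*1.5,0,255).astype(np.uint8))
E
```

```text
1.975 [418.93  129.688  60.581] yaw y 58.65500452701223 tilt [-0.  0.] F [ 0.242  0.307 -0.345] w 0.998745306408203 0.0 [ 0.032  0.309  1.925  0.     0.908 -0.992]
shift units [-0.061 -0.035 -0.007]
```

View pics/z2.png

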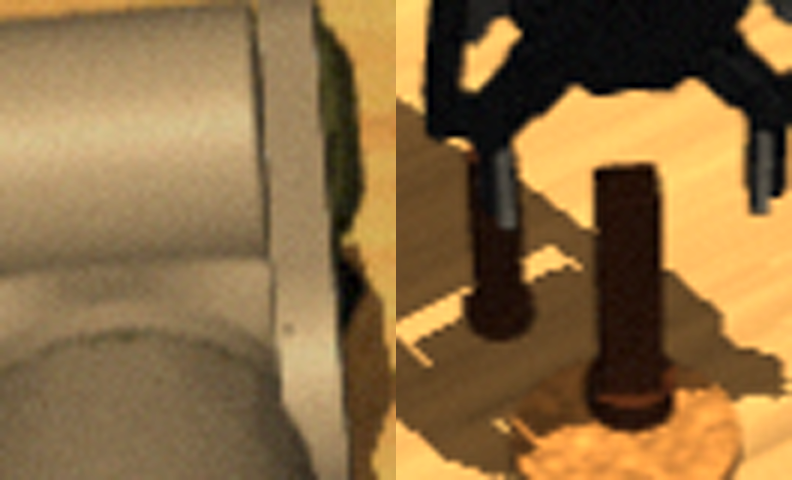

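The scene view shows the pusher (628,250) between the open fingers (505 and 765), with the small pusher clear. I'll re-read the pose now that it has settled.

```bash
python3 st.py 421 126 61
```

```text
2.075 [417.231 129.419  59.323] yaw y 58.6374820069026 tilt [-0.006 -0.   ] F [-0.443  0.846 -0.237] w 0.9989639361066263 0.0 [ 0.031  0.311  1.926  0.     0.91  -0.992]
shift units [-0.083 -0.016 -0.028]
```

Call:
{"op": "send_rows", "data": {
  "targets": [0,0,0,-0.05,-0.03,0,1,0,0,0,0,0,0,1,0,0,0,0,0,0,0.3,0,0,0,0,0,0,-0.2,0,0,0,0,0,0,-0.5]
}}

```text
time_s: 2.7
eef_pos: [421.5, 125.2, 61.7]
ee_rot: [0.0, 0.271, 0.963, 0.0]
force: [1.4, -1.1, 0.4]
grip_width: 0.37
grip_force: 0.0
```

Call:
{"op": "send_rows", "data": {
  "targets": [0,0,0,0,0,0,-1,0,0,0,0,0,0,-1,0,0,0,0,0,0,-1,0,0,0,0,0,0,-1,0,0,0,0,0,0,-1]
}}

```text
time_s: 3.32
eef_pos: [421.9, 125.2, 62.0]
ee_rot: [0.0, 0.271, 0.963, 0.0]
force: [1.5, 1.3, 5.1]
grip_width: 0.265
grip_force: 98.6
```

```bash
python3 st.py 421 126 61
```

```text
3.325 [421.899 125.183  61.958] yaw y 58.5195479300498 tilt [0.001 0.   ] F [1.473 1.282 5.101] w 0.26542314270080036 98.61457228660583 [ 0.021  0.309  1.92   0.     0.911 -1.   ]
shift units [0.02  0.004 0.016]
```

Call:
{"op": "send_rows", "data": {
  "targets": [0,0,0,0,0,-0.15,-1,0,0,0,0,0,-0.35,-1,0,0,0,0,0,-0.5,-1,0,0,0,0,0,-0.5,-1,0,0,0,0,0,-0.3,-1]
}}

```text
time_s: 3.95
eef_pos: [421.4, 125.2, 171.1]
ee_rot: [0.0, 0.271, 0.963, 0.0]
force: [0.6, 0.6, -1.6]
grip_width: 0.265
grip_force: 98.0
```

Call:
{"op": "send_rows", "data": {
  "targets": [0,0,0,-0.3,-0.15,0,-1,0,0,0,-0.6,-0.3,0,-1,0,0,0,-0.6,-0.3,0,-1,0,0,0,-0.6,-0.3,0,-1,0,0,0,-0.6,-0.3,0,-1]
}}

```text
time_s: 4.58
eef_pos: [517.5, -29.6, 169.6]
ee_rot: [-0.0, 0.271, 0.963, 0.0]
force: [0.9, 0.7, -0.8]
grip_width: 0.261
grip_force: 98.1
```

Call:
{"op": "send_rows", "data": {
  "targets": [0,0,0,-0.6,-0.3,0,-1,0,0,0,-0.6,-0.3,0,-1,0,0,0,-0.6,-0.3,0,-1,0,0,0,-0.34,-0.19,0,-1,0,0,0,0,0,0,-1]
}}

```text
time_s: 5.2
eef_pos: [592.6, -152.4, 169.0]
ee_rot: [-0.001, 0.272, 0.962, 0.0]
force: [-0.4, 0.2, -1.3]
grip_width: 0.261
grip_force: 98.1
```

```bash
python3 st.py 592.6 -151.2 171.6
python3 - <<'E'
from rig import eyes
from h import *
S,T=eyes.capture('scene'),eyes.capture('top')
im=np.hstack([crop(T,315,120,100,150,4),crop(S,165,180,100,150,4)])
cv2.imwrite('pics/z3.png',np.clip(im*1.5,0,255).astype(np.uint8))
E
python3 st.py 592.6 -151.2 171.6
```

```text
5.2 [ 592.561 -152.364  168.974] yaw y 58.429331979196675 tilt [-0.001  0.001] F [-0.41   0.158 -1.339] w 0.2608121341287796 98.09218168258667 [-0.443  0.532  1.266 -0.     1.346 -1.463]
shift units [ 0.01   0.017 -0.044]
5.3 [ 592.212 -150.751  169.414] yaw y 58.52617377695248 tilt [-0.001  0.001] F [-0.815 -0.067 -1.798] w 0.26176978890740416 98.09035420417786 [-0.441  0.529  1.268  0.     1.345 -1.462]
shift units [-0.009 -0.003 -0.036]
```

View pics/z3.png

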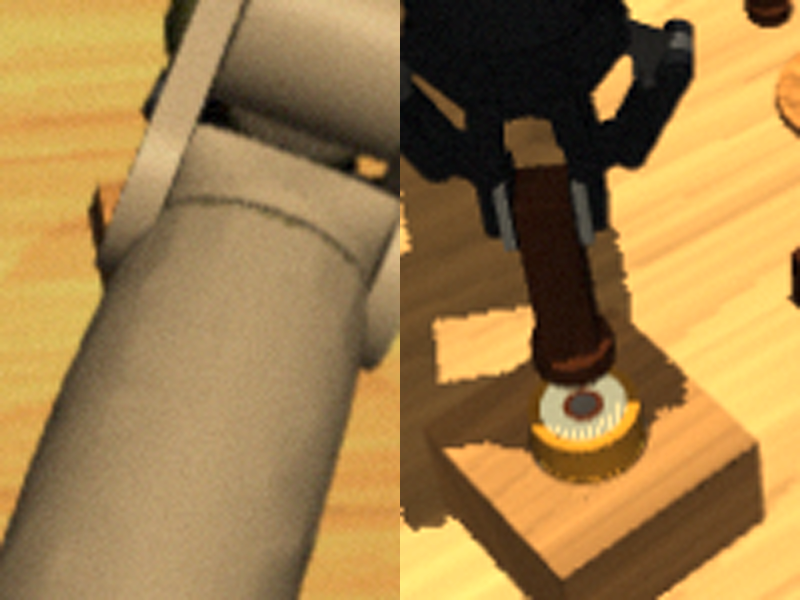

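The scene view shows the pusher held above the window, foot at (572,360) and top at (545,165). I need to check by projection whether the apparent lean is only perspective.

Run:
```python
from h import *
S=pickle.load(open('scene.pkl','rb'))
f=117
p=proj(S,[[592.4,-151.2,f],[592.4,-151.2,f+14],[592.4,-151.2,f+60],[592.4,-151.2,f+108]])
q=(p-[165,180])*4; q[:,0]+=400; print(q.round(0))
# predicted outline of foot underside & handle at given heights
a=np.linspace(0,2*np.pi,60)
c=proj(S,np.c_[592.4+18*np.cos(a),-151.2+18*np.sin(a),np.full(60,f)]);c=(c-[165,180])*4;c[:,0]+=400
print('foot underside ext',c.min(0),c.max(0))
for z in(f+20,f+100):
    k=np.radians(58.5);cs=[(592.4+12*(sx*np.cos(k)-sy*np.sin(k)),-151.2+12*(sx*np.sin(k)+sy*np.cos(k)),z) for sx in(1,-1) for sy in(1,-1)]
    r=proj(S,cs);r=(r-[165,180])*4;r[:,0]+=400;print(z-f,r.round(0).tolist())
```

```text
[[575. 358.]
 [572. 337.]
 [559. 266.]
 [544. 185.]]
foot underside ext [534.24672613 326.36399726] [616.6895675  390.70087542]
20 [[598.0, 305.0], [598.0, 348.0], [543.0, 309.0], [541.0, 352.0]]
100 [[577.0, 176.0], [576.0, 219.0], [517.0, 180.0], [515.0, 223.0]]
```

The projection of an upright pusher matches the picture (foot 575,358, top 544,185), so it is upright and centred. I'll descend close, then go slowly.

Call:
{"op": "send_rows", "data": {
  "targets": [0,0,0,0,0,0.2,-1,0,0,0,0,0,0.17,-1,0,0,0,0,0,0.06,-1,0,0,0,0,0,0.02,-1,0,0,0,0,0,0,-1]
}}

```text
time_s: 5.92
eef_pos: [592.8, -151.4, 142.8]
ee_rot: [0.0, 0.271, 0.963, -0.0]
force: [0.7, -0.5, -0.9]
grip_width: 0.266
grip_force: 98.1
```

Call:
{"op": "send_rows", "data": {
  "targets": [0,0,0,0,0,0.02,-1,0,0,0,0,0,0.02,-1,0,0,0,0,0,0.02,-1,0,0,0,0,0,0.02,-1,0,0,0,0,0,0,-1]
}}

```text
time_s: 6.55
eef_pos: [592.7, -151.3, 137.7]
ee_rot: [-0.0, 0.271, 0.963, 0.0]
force: [-0.1, -0.3, -1.4]
grip_width: 0.265
grip_force: 98.1
```

Call:
{"op": "send_rows", "data": {
  "targets": [0,0,0,0,0,0.01,-1,0,0,0,0,0,0.01,-1,0,0,0,0,0,0.01,-1,0,0,0,0,0,0.01,-1,0,0,0,0,0,0,-1]
}}

```text
time_s: 7.18
eef_pos: [592.8, -151.4, 135.6]
ee_rot: [0.0, 0.271, 0.963, -0.0]
force: [0.2, 0.0, -0.2]
grip_width: 0.259
grip_force: 98.1
```

```bash
python3 st.py
```

```text
7.175 [ 592.784 -151.367  135.583] yaw y 58.52442023671513 tilt [ 0. -0.] F [ 0.236  0.013 -0.221] w 0.2594918928808397 98.11822056770325 [-0.441  0.558  1.313 -0.     1.271 -1.463]
```

Call:
{"op": "send_rows", "data": {
  "targets": [0,0,0,0,0,0.01,-1,0,0,0,0,0,0.01,-1,0,0,0,0,0,0.01,-1,0,0,0,0,0,0.01,-1,0,0,0,0,0,0,-1]
}}

```text
time_s: 7.8
eef_pos: [592.8, -151.4, 133.1]
ee_rot: [0.0, 0.271, 0.963, -0.0]
force: [0.6, -0.4, 4.0]
grip_width: 0.262
grip_force: 98.5
```

Call:
{"op": "send_rows", "data": {
  "targets": [0,0,0,0,0,0.01,-1,0,0,0,0,0,0.01,-1,0,0,0,0,0,0.01,-1,0,0,0,0,0,0.01,-1,0,0,0,0,0,0,-1]
}}

```text
time_s: 8.43
eef_pos: [592.6, -151.3, 130.2]
ee_rot: [-0.0, 0.271, 0.963, 0.0]
force: [0.2, -0.9, 1.3]
grip_width: 0.261
grip_force: 98.7
```

Call:
{"op": "send_rows", "data": {
  "targets": [0,0,0,0,0,0.01,-1,0,0,0,0,0,0.01,-1,0,0,0,0,0,0.01,-1,0,0,0,0,0,0.01,-1,0,0,0,0,0,0,-1]
}}

```text
time_s: 9.05
eef_pos: [592.5, -151.2, 127.8]
ee_rot: [-0.0, 0.271, 0.963, 0.0]
force: [-0.9, -0.0, -2.1]
grip_width: 0.264
grip_force: 98.3
```

Call:
{"op": "send_rows", "data": {
  "targets": [0,0,0,0,0,0.01,-1,0,0,0,0,0,0.01,-1,0,0,0,0,0,0.01,-1,0,0,0,0,0,0.01,-1,0,0,0,0,0,0,-1]
}}

```text
time_s: 9.68
eef_pos: [592.8, -151.3, 125.8]
ee_rot: [0.0, 0.271, 0.963, -0.0]
force: [-0.2, 0.6, 0.2]
grip_width: 0.268
grip_force: 98.3
```

Call:
{"op": "send_rows", "data": {
  "targets": [0,0,0,0,0,0.01,-1,0,0,0,0,0,0.01,-1,0,0,0,0,0,0.01,-1,0,0,0,0,0,0.01,-1,0,0,0,0,0,0,-1]
}}

```text
time_s: 10.3
eef_pos: [592.7, -151.3, 123.2]
ee_rot: [-0.0, 0.271, 0.963, 0.0]
force: [-0.7, 0.5, -1.1]
grip_width: 0.264
grip_force: 98.3
```

```bash
python3 st.py
python3 - <<'E'
from rig import eyes
from h import *
S=eyes.capture('scene')
im=crop(S,165,200,120,130,6)[:600]
cv2.imwrite('pics/z4.png',np.clip(im*1.5,0,255).astype(np.uint8)[-600:])
E
python3 st.py
```

```text
10.3 [ 592.664 -151.333  123.218] yaw y 58.520286336661535 tilt [-0.  0.] F [-0.71   0.545 -1.103] w 0.26437850420797937 98.32112073898315 [-0.441  0.569  1.328 -0.     1.245 -1.463]
10.35 [ 592.649 -151.301  123.224] yaw y 58.52150789000406 tilt [-0.  0.] F [ 0.543 -0.698 -1.002] w 0.2628148928979328 98.318932056427 [-0.441  0.569  1.328  0.     1.245 -1.463]
```

View pics/z4.png

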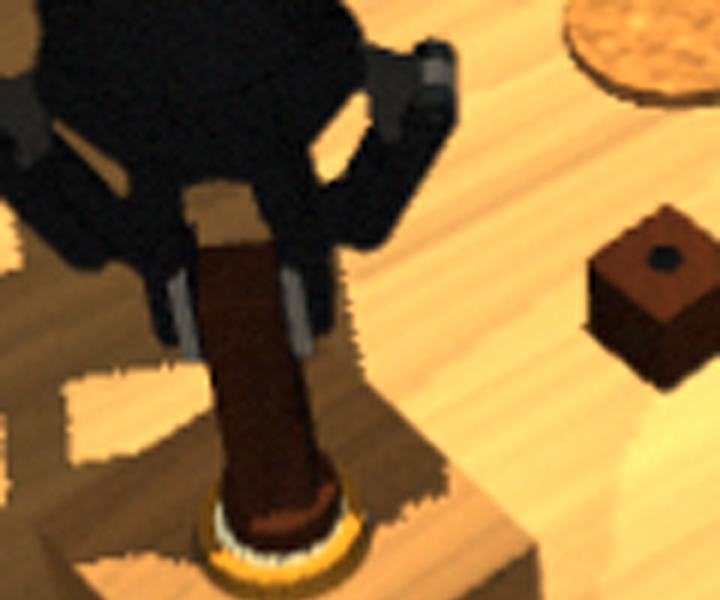

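The scene view shows the foot (285,515) centred on the window, which is now low in the recess. The force fell after a peak of about 4 N, so it has passed the click. Now fine steps to find the bed.

Call:
{"op": "send_rows", "data": {
  "targets": [0,0,0,0,0,0.005,-1,0,0,0,0,0,0.005,-1,0,0,0,0,0,0.005,-1]
}}

```text
time_s: 10.72
eef_pos: [592.7, -151.3, 122.5]
ee_rot: [0.0, 0.271, 0.963, -0.0]
force: [-0.5, -1.0, 0.8]
grip_width: 0.265
grip_force: 98.3
```

Call:
{"op": "send_rows", "data": {
  "targets": [0,0,0,0,0,0.005,-1,0,0,0,0,0,0.005,-1,0,0,0,0,0,0.005,-1]
}}

```text
time_s: 11.1
eef_pos: [592.7, -151.3, 121.6]
ee_rot: [-0.0, 0.271, 0.963, 0.0]
force: [-0.2, 0.1, -0.7]
grip_width: 0.264
grip_force: 98.3
```

Call:
{"op": "send_rows", "data": {
  "targets": [0,0,0,0,0,0.005,-1,0,0,0,0,0,0.005,-1,0,0,0,0,0,0.005,-1]
}}

```text
time_s: 11.48
eef_pos: [592.7, -151.3, 120.7]
ee_rot: [0.0, 0.271, 0.963, -0.0]
force: [0.7, -1.0, 0.1]
grip_width: 0.264
grip_force: 98.3
```

Call:
{"op": "send_rows", "data": {
  "targets": [0,0,0,0,0,0.005,-1,0,0,0,0,0,0.005,-1,0,0,0,0,0,0.005,-1]
}}

```text
time_s: 11.85
eef_pos: [592.7, -151.3, 119.8]
ee_rot: [0.0, 0.271, 0.963, 0.0]
force: [0.0, -0.0, 1.5]
grip_width: 0.263
grip_force: 98.3
```

Call:
{"op": "send_rows", "data": {
  "targets": [0,0,0,0,0,0.005,-1,0,0,0,0,0,0.005,-1,0,0,0,0,0,0.005,-1]
}}

```text
time_s: 12.22
eef_pos: [592.8, -151.4, 119.3]
ee_rot: [0.0, 0.271, 0.963, -0.0]
force: [-1.1, 0.6, 6.1]
grip_width: 0.262
grip_force: 98.9
```

Call:
{"op": "send_rows", "data": {
  "targets": [0,0,0,0,0,0.003,-1,0,0,0,0,0,0,-1]
}}

```text
time_s: 12.48
eef_pos: [592.8, -151.4, 119.3]
ee_rot: [0.0, 0.271, 0.963, -0.0]
force: [-0.1, 0.7, 6.5]
grip_width: 0.267
grip_force: 99.0
```

Call:
{"op": "send_rows", "data": {
  "targets": [0,0,0,0,0,0.005,-1,0,0,0,0,0,0,-1]
}}

```text
time_s: 12.72
eef_pos: [592.9, -151.4, 119.3]
ee_rot: [0.0, 0.271, 0.963, -0.0]
force: [-1.7, 0.7, 7.4]
grip_width: 0.264
grip_force: 99.3
```

Call:
{"op": "send_rows", "data": {
  "targets": [0,0,0,0,0,0.005,-1,0,0,0,0,0,0.005,-1,0,0,0,0,0,0,-1]
}}

```text
time_s: 13.1
eef_pos: [593.0, -151.4, 119.3]
ee_rot: [0.001, 0.271, 0.963, -0.0]
force: [-2.5, 0.6, 11.0]
grip_width: 0.26
grip_force: 99.8
```

Call:
{"op": "send_rows", "data": {
  "targets": [0,0,0,0,0,0.005,-1,0,0,0,0,0,0.005,-1,0,0,0,0,0,0.004,-1,0,0,0,0,0,0,-1]
}}

```text
time_s: 13.6
eef_pos: [593.2, -151.5, 119.3]
ee_rot: [0.001, 0.271, 0.963, -0.0]
force: [-3.9, 1.5, 16.2]
grip_width: 0.262
grip_force: 100.6
```

Call:
{"op": "send_rows", "data": {
  "targets": [0,0,0,0,0,0.004,-1,0,0,0,0,0,0.004,-1,0,0,0,0,0,0,-1,0,0,0,0,0,0,-1]
}}

```text
time_s: 14.1
eef_pos: [593.3, -151.6, 119.3]
ee_rot: [0.001, 0.271, 0.963, -0.0]
force: [-4.3, 1.6, 19.3]
grip_width: 0.261
grip_force: 101.0
```

```bash
python3 st.py
```

```text
14.1 [ 593.269 -151.576  119.255] yaw y 58.53477098493615 tilt [ 0.003 -0.001] F [-4.311  1.645 19.334] w 0.2605222100169403 100.9613585472107 [-0.441  0.573  1.333 -0.     1.233 -1.463]
```

Seated with about 20 N on a hard stop, the window top at about 68 mm, which is in the allowed range. Lifting off and taking the pusher back.

Call:
{"op": "send_rows", "data": {
  "targets": [0,0,0,0,0,-0.03,-1,0,0,0,0,0,-0.12,-1,0,0,0,0,0,-0.3,-1,0,0,0,0,0,-0.3,-1,0,0,0,0,0,-0.17,-1]
}}

```text
time_s: 14.72
eef_pos: [592.8, -151.4, 172.3]
ee_rot: [0.0, 0.271, 0.963, -0.0]
force: [0.4, 0.1, -1.6]
grip_width: 0.265
grip_force: 98.0
```

Call:
{"op": "send_rows", "data": {
  "targets": [0,0,0,0.3,0.15,0,-1,0,0,0,0.6,0.3,0,-1,0,0,0,0.6,0.3,0,-1,0,0,0,0.6,0.3,0,-1,0,0,0,0.6,0.3,0,-1]
}}

```text
time_s: 15.35
eef_pos: [495.8, 3.4, 171.4]
ee_rot: [-0.0, 0.271, 0.962, 0.0]
force: [0.4, 0.1, -1.3]
grip_width: 0.261
grip_force: 98.0
```

Call:
{"op": "send_rows", "data": {
  "targets": [0,0,0,0.6,0.3,0,-1,0,0,0,0.6,0.3,0,-1,0,0,0,0.6,0.3,0,-1,0,0,0,0.19,0.16,0,-1,0,0,0,0,0,0,-1]
}}

```text
time_s: 15.98
eef_pos: [428.3, 119.2, 171.7]
ee_rot: [0.0, 0.271, 0.963, -0.0]
force: [0.8, -0.2, -2.2]
grip_width: 0.263
grip_force: 98.0
```

```bash
python3 st.py 428 119 61.6
python3 - <<'E'
from rig import eyes
from h import *
S=eyes.capture('scene')
im=crop(S,160,130,160,200,4)[:,:][-600:] if False else cv2.resize(np.ascontiguousarray(S['img'][125:325,160:320,::-1]),(480,600),interpolation=cv2.INTER_CUBIC)
cv2.imwrite('pics/z5.png',np.clip(im*1.5,0,255).astype(np.uint8))
E
```

```text
15.975 [428.312 119.22  171.667] yaw y 58.59726736202526 tilt [ 0. -0.] F [ 0.782 -0.202 -2.239] w 0.26333430672478403 98.03178548812866 [ 0.007  0.165  1.773 -0.     1.203 -1.016]
shift units [ 0.003 -0.006  1.834]
```

View pics/z5.png

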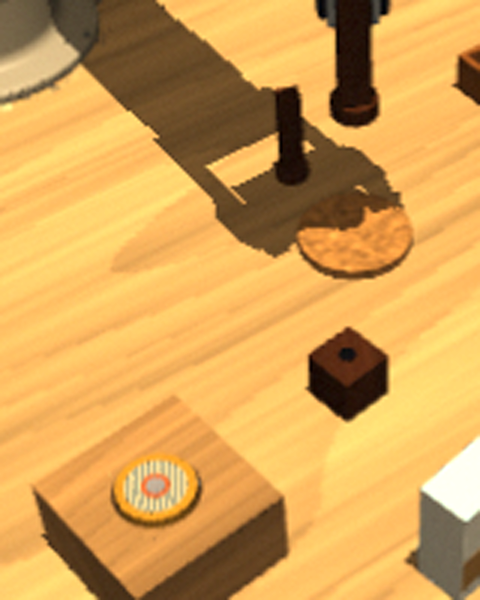

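The scene view shows the window at (157,488) level and nearly flush in its block, and the pusher held upright above the coaster (355,235). Setting it down.

Call:
{"op": "send_rows", "data": {
  "targets": [0,0,0,0,0,0.4,-1,0,0,0,0,0,0.6,-1,0,0,0,0,0,0.5,-1,0,0,0,0,0,0.2,-1,0,0,0,0,0,0.05,-1]
}}

```text
time_s: 16.65
eef_pos: [428.7, 118.4, 66.6]
ee_rot: [-0.0, 0.272, 0.962, -0.0]
force: [0.1, -1.1, -1.3]
grip_width: 0.265
grip_force: 98.1
```

Call:
{"op": "send_rows", "data": {
  "targets": [0,0,0,0,0,0.02,-1,0,0,0,0,0,0.02,-1,0,0,0,0,0,0.015,-1,0,0,0,0,0,0.01,-1,0,0,0,0,0,0,-1]
}}

```text
time_s: 17.27
eef_pos: [428.2, 119.0, 62.8]
ee_rot: [0.0, 0.271, 0.963, 0.0]
force: [0.5, -1.1, -1.8]
grip_width: 0.257
grip_force: 98.1
```

Call:
{"op": "send_rows", "data": {
  "targets": [0,0,0,0,0,0.01,-1,0,0,0,0,0,0.01,-1,0,0,0,0,0,0,-1]
}}

```text
time_s: 17.65
eef_pos: [428.4, 119.0, 62.0]
ee_rot: [0.0, 0.271, 0.963, 0.0]
force: [-2.0, -0.1, 5.2]
grip_width: 0.267
grip_force: 99.1
```

Call:
{"op": "send_rows", "data": {
  "targets": [0,0,0,0,0,0,-0.3,0,0,0,0,0,0,0,0,0,0,0,0,0,0.5,0,0,0,0,0,0,1,0,0,0,0,0,0,1]
}}

```text
time_s: 18.27
eef_pos: [428.2, 118.9, 61.6]
ee_rot: [-0.0, 0.271, 0.963, -0.0]
force: [-0.2, 0.0, 0.5]
grip_width: 1.001
grip_force: 0.0
```

Call:
{"op": "send_rows", "data": {
  "targets": [0,0,0,0,0,0,1,0,0,0,0,0,-0.2,1,0,0,0,0,0,-0.6,1,0,0,0,0,0,-0.8,1,0,0,0,0,0,-0.8,1]
}}

```text
time_s: 18.9
eef_pos: [428.0, 118.9, 208.0]
ee_rot: [0.0, 0.271, 0.963, 0.0]
force: [1.5, -0.2, 1.1]
grip_width: 1.004
grip_force: 0.0
```

```bash
python3 st.py
python3 - <<'E'
from rig import eyes
from h import *
S=eyes.capture('scene')
im=cv2.resize(np.ascontiguousarray(S['img'][125:325,160:320,::-1]),(480,600),interpolation=cv2.INTER_CUBIC)
cv2.imwrite('pics/z6.png',np.clip(im*1.5,0,255).astype(np.uint8))
E
```

```text
18.9 [427.95  118.926 208.   ] yaw y 58.52133914108178 tilt [ 0.001 -0.   ] F [ 1.547 -0.178  1.15 ] w 1.0040267605604951 0.0 [ 0.006  0.129  1.716 -0.     1.296 -1.015]
```

View pics/z6.png

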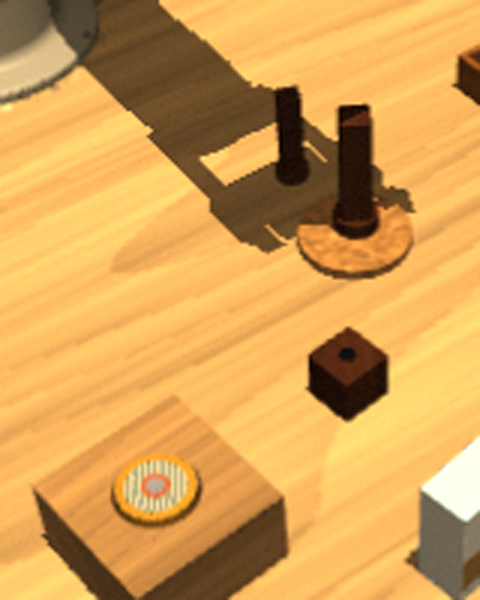

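The picture shows the pusher upright on the coaster (355,225) and the window level in its block (157,488), with the gripper clear. Handing in.

```bash
python3 -c "
from rig import job
print(job.finish_job())"
```

```text
the job is handed in; nothing more can be done
None
```

I pressed the window past its click and seated it on the bed with about 20 N, then stood the pusher upright on its coaster; the job is handed in at about 19 s of robot time, and no verdict was returned.

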